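# Pack the reagent bottle in its transport canister and snap the cover shut

### The arm

A 6-joint arm with a two-finger parallel gripper is mounted at the origin on a cart in front of the work surface, level with it; the furniture and walls round the work are solid. World frame = base frame: x ahead of the robot, y to its left, z up, the work surface at z = 0. Lengths are in m, angles in rad, forces in N, time in s.
With the tool pointing down it reaches from about 0.375 to 0.9 m from the base axis. Payload 3.1 kg.
Tool frame: the origin (TCP) lies at the very end of the fingers, on their centre line; the grasp point (between the pads) lies 19 mm behind it; z points along the fingers, y is the line along which they close (so a half turn about z gives the same grasp; the last joint's range is limited). The gripper opens to 87 mm and grips with 3 to 60 N. Pads are 19 mm wide; open, the fingers measure 117 mm over their backs; the gripper's body (75 mm by 190 mm) begins 51 mm behind the grasp point.
Start: joints at [1.115, 0.527, 1.433, -0, 1.181, -0.178], TCP at [0.171, 0.601, 0.189] pointing down, gripper open.
Joint ranges: [-3.08, 3.08], [-0.75, 2.2], [0.22, 2.44], [-1.43, 4.57], [0, 2.65], [-2.85, 2.85]. Speed limits (rad/s): [2.79, 2.79, 3.14, 3.14, 3.14, 3.14].

### API

Orientations are given as a unit quaternion [x, y, z, w].
In Python, from rig import status, viewer, robot gives the robot as it stands.
- The arm moves only by the tool arm_command, never from a script. Its arguments are lists of equal length, an entry for each row: "delta_rot": the turn, a rotation vector about the tool's x, y, z in degrees, a list of three; "delta_pos": the shift along the tool's x, y, z in m, a list of three; "gripper": the closure, from -1 (fully open) to 1 (shut). In form: {"delta_rot": [[rx, ry, rz], ...], "delta_pos": [[dx, dy, dz], ...], "gripper": [gripper, ...]}. A call has 1 to 12 rows; each row is the pose to reach, as a shift and turn from the pose commanded when the call began, along the tool's axes at that moment; what a row does not reach only later rows make up. A row lasts 1/12 s, in which the tool goes at most 41.7 mm and 7.16 degrees, less where a joint would pass 70% of its speed; a pose out of reach is approached as far as the arm can. A call with a gripper value outside its range is refused whole. The fingers move at their own pace and stop on an object; "grip_force" is the grip in N (left out, the last holds). Time passes only in rows, so rows that repeat a pose let the fingers close. It gives the time, the measured TCP pose, the force, the opening and the grip force at its end, in the units of the state.
- status.get_obs(): the state, without advancing time (a new reading comes with each control period).
- viewer.camera(name): name is "scene" or "top" or "wrist"; returns a dict with "pixels" (480x640x3 uint8, blue, green, red), "fx", "fy", "cx", "cy" (pixels), "pose" (4x4, takes a point from camera to world coordinates); the wrist camera has in their place "mount" (4x4, takes a point from camera to tool coordinates, whose origin is the TCP and whose axes are the flange's). Camera axes: x right, y down, z forward; pixel columns grow to the right and rows downward; lengths in m; the calibration is good to about 2 mm. A picture is of the moment at which its call begins: read the wrist's pose just before it. There is no depth.
- robot.hand_in(): hands the job in; it is judged then, once.
The state is a dict: "time": time; "q": joint angles; "joint_velocities": joint speeds; "joint_torque": joint torques, N m; "position": TCP position; "tool_rot": TCP orientation; "ft_force": force on the tool from outside, world axes, zero at the start; "moment": the same for the moment, N m; "grip_width": finger opening in m; "grip_force": force on a finger pad.
Only numpy, scipy, OpenCV 4.12 (cv2) and the standard library are available. Lean on these libraries where they do the work, as an engineer would, in place of code of your own. Each camera call takes 0.05 s, during which the arm holds its last target. There are 200 camera calls.

### The job

The lab is about to drive off: pack the brown reagent bottle for the road. Nest it upright in the orange spill cup and the cup in the pale grey canister (in either order, each lowered in rather than dropped), then set the blue cover over them and press it straight down until both its white clips snap under the canister's bead and it sits fully home. Do not let go at the end: finish with the gripper still pressing the cover firmly down so that a colleague can seal it, keep the bottle upright all the way, and leave the timer, the blue-capped bottle and the petri dish where they are.

Things in the scene. Friction and masses are not known exactly. Their poses are not given: they have to be found in the camera images.
- bottle_center (a point): Centre, half-way up (44 mm), of the brown reagent bottle with black screw cap: 88 mm tall, round, body 44 mm across up to about 55 mm, shoulder above, cap 27 mm across from 68 mm to the top; 80 to 170 g; z up its axis. Stands in the cup with its underside 4 mm above the cup's underside (this point 17 mm above the cup's centre) and 30 mm of it above the cup's rim.
- cup_center (a point): Centre, half-way up (31 mm), of the round open orange spill cup: 62 mm tall, outside 52 mm across at the foot, 58 mm at the rim; inside 47 mm at the floor, 53 mm at the mouth; floor 4 mm thick; 60 g; z up its axis. In the canister its underside is 6 mm above the canister's underside (this point 37 mm above it) and its upper 24 mm stand out above the canister's rim.
- canister: Pale grey round insulated canister, open at the top; origin at the centre of its underside, z up. 44 mm tall, bore 62 mm across with bevelled mouth, floor 6 mm thick, outside 79 mm across with a snap bead 86 mm across whose flat underside is 30 mm up and which tapers inwards above to the rim. 0.75 kg, loose: it can be pushed along.
- cover_center (a point): Centre, half-way up (55.5 mm), of the blue cover standing open side down: 111 mm tall, 140 g, z up its axis. Skirt 96 mm across outside, 89 mm inside, 24 mm deep up to a ledge that lands on the canister's rim; dome 74 mm across, tapering to its top at 85 mm; grip knob on it. Fully home this point is 75.5 mm above the canister's underside. Any yaw fits.
- cover_knob (a point): Middle of the dark upright grip knob on top of the cover, on its axis: round, 26 mm across, 26 mm tall, from 85 to 111 mm above the cover's underside (this point at 98 mm). Lowered on, the cover stops with its clips on the bead about 11 mm too high; pushed on with 8 to 15 N for some 6 mm, the clips spring under the bead, resistance drops suddenly and the ledge lands on the rim.
- clip_front (a joint): White spring clip on the skirt of the cover, on the cover's -x side: swing in rad, 0 = straight down (its rest), up to about 0.2 while it rides outwards over the bead, back near 0 once it has snapped under it.
- clip_back (a joint): The other white spring clip, on the cover's +x side; values as for clip_front.
- bench_timer: Bystander, loose: small off-white bench timer, 68x62x19 mm; origin at the centre of its underside.
- buffer_bottle: Bystander, loose: white bottle with a blue screw cap, 50 mm across, 115 mm tall; origin at the centre of its underside.
- petri_dish: Bystander, loose: closed petri dish with pink medium, 56 mm across, 15 mm tall; origin at the centre of its underside.
Not all that is in view belongs to the job. There is more than one size of the part that bears cup_center; the job needs the larger. Leave any turquoise look-alike of the canister alone.

How it is judged:
On the way, in this order (a step that is already met when the one before it is completed fails the run):
1. the bottle stands in the cup and the cup in the canister, both fully down (horizontal distance between bottle_center and cup_center below 0.009 m and z of bottle_center in the frame of cup_center below 0.021 m and angle between each of bottle_center, cup_center's own z axis and vertical below 0.12 rad and horizontal distance between cup_center and canister below 0.008 m and z of cup_center in the frame of canister below 0.041 m and height (world z) of canister below 0.006 m and angle between canister's own z axis and vertical below 0.06 rad), for 0.2 s.
2. the cover has snapped home over them (z of cover_center in the frame of canister below 0.0775 m and horizontal distance between cover_center and canister below 0.006 m and angle between the z axis of cover_center and the z axis of canister, either way round below 0.05 rad and value of joint each of clip_front, clip_back below 0.12 rad), for 0.2 s.
At the end, for the whole second after the job is handed in: Bottle in cup and cup in canister, each within 4 mm of its floor and 7 degrees of upright; canister standing on the worktop; cover level, within 2 mm of home and 6 mm of centred, both clips in (below 0.12 rad); the robot still presses the cover onto the canister with over 5 N (all of step 1 and all of step 2 and contact force between cover and canister above 5 N and contact force between any of the fingers, the arm and cover above 2 N); the arm keeps its last pose, push and grip.
It fails at once if the bottle is tipped by more than 35 degrees (angle between bottle_center's own z axis and vertical above 0.6 rad).
It fails at once if the bottle is dropped into the cup instead of lowered (horizontal distance between bottle_center and cup_center below 0.02 m and z of bottle_center in the frame of cup_center between 0.018 and 0.09 m and linear speed of bottle above 0.5 m/s and contact force between the fingers and bottle below 0.1 N).
It fails at once if the cup is dropped into the canister instead of lowered (horizontal distance between cup_center and canister below 0.02 m and z of cup_center in the frame of canister between 0.038 and 0.09 m and linear speed of cup above 0.5 m/s and contact force between the fingers and cup below 0.1 N).
It fails at once if the timer, the blue-capped bottle or the petri dish is moved by more than 40 mm, or that bottle tipped over (distance of any of bench_timer, buffer_bottle, petri_dish from where it was at the start of the episode above 0.04 m or angle between buffer_bottle's own z axis and vertical above 0.5 rad).
It also fails if it takes over 70 s, if anything falls off the work surface, if the arm or the gripper's body presses on something with over 40 N, if the wrist force passes 120 N, or if a joint passes its speed limit or range.

## Working session

There is one attempt and no reset: what is moved stays moved. The work goes in short steps, Python scripts to look and compute and a tool call to move; the robot and the scene stay as the last step left them, time stands still between calls to the robot, and variables do not carry over. Pictures are saved under pics/ and viewed, at most 10 in all, crops included, and the job is handed in when it is done.

Besides the shell and the picture viewer there is one more tool, called in YAML: its name, and indented under it one key for each argument. arm_command: Moves the arm, as the interface text tells. Its arguments: {"type":"object","properties":{"delta_rot":{"type":"array","items":{"type":"array","items":{"type":"number"}}},"delta_pos":{"type":"array","items":{"type":"array","items":{"type":"number"}}},"gripper":{"type":"array","items":{"type":"number"}},"grip_force":{"type":"number"}},"required":["delta_rot","delta_pos","gripper"]}

```bash
mkdir -p pics; ls; python3 - <<'E'
from rig import status, viewer
import cv2,pickle
print(status.get_obs())
for n in ("scene","top"):
    c=viewer.camera(n); cv2.imwrite(f"pics/{n}0.png",c["pixels"]); pickle.dump(c,open(f"{n}0.pkl","wb"))
    print(n,c["fx"],c["fy"],c["cx"],c["cy"],c["pose"])
E
```

```text
pics
{'time': 0.0, 'q': array([ 1.11552147e+00,  5.28455341e-01,  1.43390639e+00,  3.42219918e-06,
        1.18136710e+00, -1.78484974e-01]), 'joint_velocities': array([-9.99277068e-05,  1.03969732e-04,  9.20211285e-04, -1.43468633e-03,
       -1.27522908e-03, -1.00591795e-04]), 'joint_torque': array([-3.10148152e-04, -4.40039027e+01, -1.76599056e+01,  6.33459887e-02,
        5.81306848e-02, -1.66247028e-04]), 'position': array([0.17039868, 0.60049457, 0.18807705]), 'tool_rot': array([ 1.37954146e-01,  9.90438041e-01, -1.01441828e-03, -3.34323625e-04]), 'ft_force': array([-0.32991334, -0.11995946,  0.07855534]), 'moment': array([ 0.01612835, -0.01758099,  0.03260192]), 'grip_force': 0.0, 'grip_width': 0.08698285354971876}
scene 490.73639531916604 490.73639531916604 318.06199808962805 239.95134477781494 [[ 0.80775738 -0.37907915  0.45147206 -0.13371985]
 [-0.58928882 -0.49800156  0.6361864  -0.94590157]
 [-0.01633121 -0.77993169 -0.62565154  1.01932606]
 [ 0.          0.          0.          1.        ]]
top 586.9827643703221 586.9827643703221 319.9750265617871 237.80623194012657 [[-0.23555359 -0.93548571  0.26340272  0.16879399]
 [-0.97186033  0.22634171 -0.06524517  0.06152396]
 [ 0.00141691 -0.27135939 -0.96247705  1.40104763]
 [ 0.          0.          0.          1.        ]]
```

View pics/scene0.png

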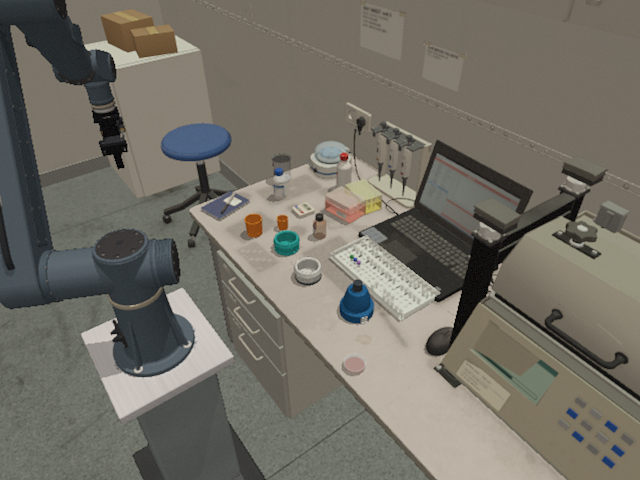

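View pics/top0.png

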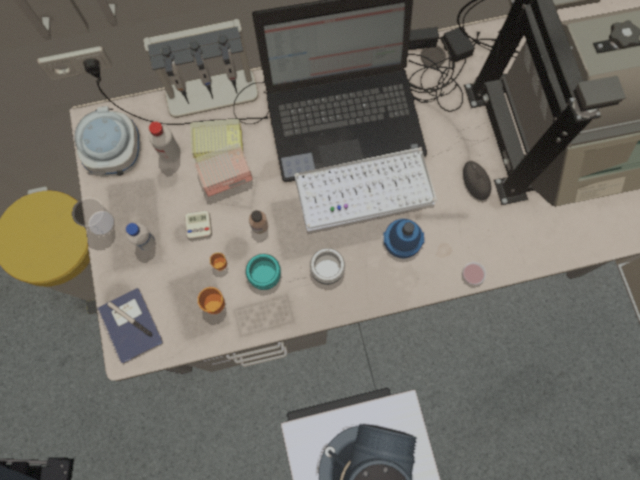

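The top view has two orange cups: a large one at (211,300) and a small one at (219,261). The brown bottle is at (258,220), the pale canister at (327,266), the turquoise look-alike at (263,271), the cover at (404,238), the timer at (198,225), the buffer bottle at (137,234) and the petri dish at (473,274). The larger cup at (211,300) fits the description. I'll confirm it in an enlarged crop and by its measured diameter.

```bash
cat > h.py <<'E'
import numpy as np,cv2,pickle
def ray(c,u,v,pose=None):
    P=c["pose"] if pose is None else pose
    d=P[:3,:3]@np.array([(u-c["cx"])/c["fx"],(v-c["cy"])/c["fy"],1.]); return P[:3,3],d/np.linalg.norm(d)
def onz(c,u,v,z,pose=None):
    o,d=ray(c,u,v,pose); return o+d*(z-o[2])/d[2]
def tri(*rs):
    A=sum(np.eye(3)-np.outer(d,d) for o,d in rs); b=sum((np.eye(3)-np.outer(d,d))@o for o,d in rs)
    p=np.linalg.solve(A,b); return p,[np.linalg.norm(np.cross(p-o,d)) for o,d in rs]
def blobs(img,lo,hi,amin=25,k=0):
    m=cv2.inRange(cv2.cvtColor(img,cv2.COLOR_BGR2HSV),lo,hi)
    if k: m=cv2.morphologyEx(m,cv2.MORPH_CLOSE,np.ones((k,k)))
    n,l,s,c=cv2.connectedComponentsWithStats(m)
    return [(*s[i],c[i].round(1).tolist()) for i in range(1,n) if s[i][4]>=amin]
E
python3 - <<'E'
from h import *
for n in("top","scene"):
    c=pickle.load(open(n+"0.pkl","rb"));im=c["pixels"]
    for nm,lo,hi in(("orange",(5,150,90),(18,255,255)),("turq",(80,120,50),(95,255,255)),("blue",(98,140,40),(112,255,255)),("pink",(0,40,120),(8,130,255)),("pink2",(170,40,120),(180,130,255))):
        print(n,nm,[(int(b[0]),int(b[1]),int(b[2]),int(b[3]),int(b[4]),b[5]) for b in blobs(im,lo,hi,40)])
t=pickle.load(open("top0.pkl","rb"))["pixels"][185:325,180:440]
cv2.imwrite("pics/crop.png",cv2.resize(t,None,fx=3,fy=3,interpolation=cv2.INTER_CUBIC))
s=pickle.load(open("scene0.pkl","rb"))["pixels"][195:335,230:400]
cv2.imwrite("pics/crops.png",cv2.resize(s,None,fx=4,fy=4,interpolation=cv2.INTER_CUBIC))
E
```

```text
top orange [(212, 254, 14, 15, 159, [218.3, 261.1]), (199, 288, 25, 25, 464, [210.8, 300.2])]
top turq [(247, 255, 32, 33, 682, [263.0, 272.1])]
top blue []
top pink [(204, 171, 48, 26, 342, [226.9, 183.9]), (464, 265, 19, 18, 270, [473.2, 273.5])]
top pink2 []
scene orange [(245, 214, 17, 23, 335, [253.5, 224.8]), (277, 215, 11, 15, 131, [282.2, 222.0])]
scene turq [(274, 231, 25, 24, 515, [286.2, 242.6])]
scene blue [(275, 168, 7, 8, 42, [278.2, 171.6]), (340, 285, 33, 38, 894, [356.0, 304.7]), (567, 409, 10, 10, 51, [571.6, 413.2]), (605, 421, 12, 11, 63, [610.7, 425.9]), (573, 432, 10, 10, 52, [577.5, 436.3]), (612, 445, 12, 11, 65, [617.4, 450.5]), (602, 457, 12, 11, 63, [607.9, 461.9])]
scene pink [(325, 200, 37, 24, 354, [343.6, 211.7]), (345, 357, 19, 15, 222, [354.2, 364.0])]
scene pink2 []
```

View pics/crop.png

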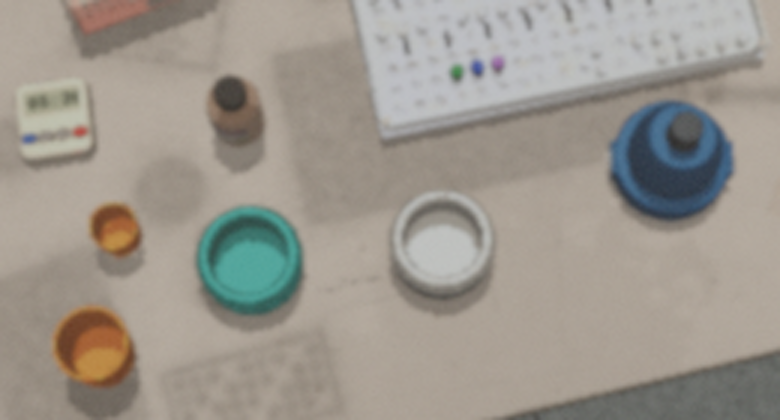

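View pics/crops.png

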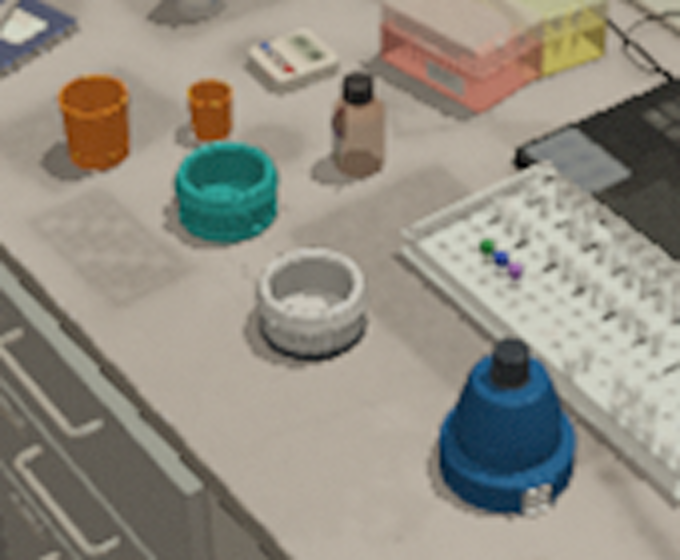

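The crops confirm it. The big cup is at top-crop (94,344), about 79 px wide at 3x, against about 50 px for the small one. The canister rim is at (442,240), the bottle cap at (230,92) and the knob top at (687,128). Next I'll turn these into positions by casting rays to known heights and triangulating across the two views.

```bash
python3 - <<'E'
from h import *
t=pickle.load(open("top0.pkl","rb"));s=pickle.load(open("scene0.pkl","rb"))
T=lambda u,v:(180+u/3,185+v/3); S=lambda u,v:(230+u/4,195+v/4)
for n,a,b,z in(("cup rim",(93.5,345),(95,94),.062),("bottle top",(230,91),(358,83),.088),("can rim",(442,240),(311,282),.044),("knob top",(687,128),(512,348),.111),("turq",(250,257),(227,174),.044)):
    ta,sb=T(*a),S(*b)
    p,e=tri(ray(t,*ta),ray(s,*sb))
    print(n,onz(t,*ta,z).round(4),onz(s,*sb,z).round(4),"tri",p.round(4),np.round(e,4))
print("cover skirt",onz(t,403.3,238.6,.02))
print("widths: cup",np.linalg.norm(onz(t,*T(54,345),.062)-onz(t,*T(133,345),.062)),"small",np.linalg.norm(onz(t,*T(90,228),.05)-onz(t,*T(141,228),.05)),"can",np.linalg.norm(onz(t,*T(391,245),.03)-onz(t,*T(494,245),.03)))
for n,u,v,z in(("timer",198,225,.019),("small",218,259,.045),("petri",473,273.5,.015),("tray corner",309,228,.02),("tray corner2",432,203,.02),("buf",135,230,.115)): print(n,onz(t,u,v,z).round(3))
E
```

```text
cup rim [0.4496 0.2491 0.062 ] [0.4545 0.2482 0.062 ] tri [0.4519 0.2483 0.0622] [0.0024 0.0024]
bottle top [0.6164 0.1041 0.088 ] [0.6157 0.0993 0.088 ] tri [0.6184 0.1041 0.0838] [0.0006 0.0006]
can rim [ 0.471  -0.0316  0.044 ] [ 0.4738 -0.034   0.044 ] tri [ 0.4729 -0.0324  0.0426] [0.0017 0.0017]
knob top [ 0.4973 -0.2302  0.111 ] [ 0.5009 -0.2317  0.111 ] tri [ 0.4991 -0.2311  0.1106] [0.0018 0.0018]
turq [0.4932 0.1187 0.044 ] [0.4948 0.1124 0.044 ] tri [0.4962 0.1183 0.0388] [0.0019 0.0019]
cover skirt [ 0.49689616 -0.22956378  0.02      ]
widths: cup 0.06057213269392684 small 0.04018595186237082 can 0.0821846062812247
timer [0.649 0.252 0.019]
small [0.546 0.217 0.045]
petri [ 0.374 -0.37   0.015]
tray corner [ 0.577 -0.012  0.02 ]
tray corner2 [ 0.569 -0.324  0.02 ]
buf [0.638 0.381 0.115]
```

arm_command:
  delta_rot:
    - [0, 0, -7]
    - [0, 0, -15.8]
    - [0, 0, -15.8]
    - [0, 0, -15.8]
    - [0, 0, -15.8]
    - [0, 0, -15.8]
    - [0, 0, -15.8]
    - [0, 0, -15.8]
    - [0, 0, -15.8]
    - [0, 0, -15.8]
    - [0, 0, -15.8]
    - [0, 0, -15.8]
  delta_pos:
    - [-0.367, -0.261, 0.008]
    - [-0.367, -0.261, 0.008]
    - [-0.367, -0.261, 0.008]
    - [-0.367, -0.261, 0.008]
    - [-0.367, -0.261, 0.008]
    - [-0.367, -0.261, 0.008]
    - [-0.367, -0.261, 0.008]
    - [-0.367, -0.261, 0.008]
    - [-0.367, -0.261, 0.008]
    - [-0.367, -0.261, 0.008]
    - [-0.367, -0.261, 0.008]
    - [-0.367, -0.261, 0.008]
  gripper: [-1, -1, -1, -1, -1, -1, -1, -1, -1, -1, -1, -1]

```text
time: 1.1
position: [0.4575, 0.2451, 0.1809]
tool_rot: [0.004, 1.0, -0.001, 0.002]
ft_force: [0.6, 0.3, 0.5]
grip_width: 0.0866
grip_force: 0.0
```

```bash
cat >> h.py <<'E'
from scipy.spatial.transform import Rotation as Ro
def wrist(name):
    from rig import status,viewer
    o=status.get_obs(); c=viewer.camera("wrist"); M=np.eye(4); M[:3,:3]=Ro.from_quat(o["tool_rot"]).as_matrix(); M[:3,3]=o["position"]
    c["pose"]=M@c["mount"]; cv2.imwrite(f"pics/{name}.png",c["pixels"]); pickle.dump(c,open(name+".pkl","wb"))
    print("t",o["time"],"pos",o["position"].round(4),"q",o["tool_rot"].round(3),"F",o["ft_force"].round(2),"w",round(o["grip_width"],4))
    return c,o
def proj(c,p):
    q=np.linalg.inv(c["pose"])@np.r_[p,1]; return c["fx"]*q[0]/q[2]+c["cx"],c["fy"]*q[1]/q[2]+c["cy"]
E
python3 - <<'E'
from h import *
c,o=wrist("w1"); print(c["mount"].round(3),c["fx"],proj(c,(.452,.249,.062)))
E
```

```text
t 1.1 pos [0.4575 0.2451 0.1809] q [ 0.004  1.    -0.001  0.002] F [0.62 0.34 0.45] w 0.0866
[[-0.001 -0.966 -0.257  0.07 ]
 [ 1.    -0.001 -0.001  0.   ]
 [ 0.001 -0.257  0.966 -0.196]
 [ 0.     0.     0.     1.   ]] 334.1021675616418 (np.float64(325.11020172845787), np.float64(217.29219372595128))
```

View pics/w1.png

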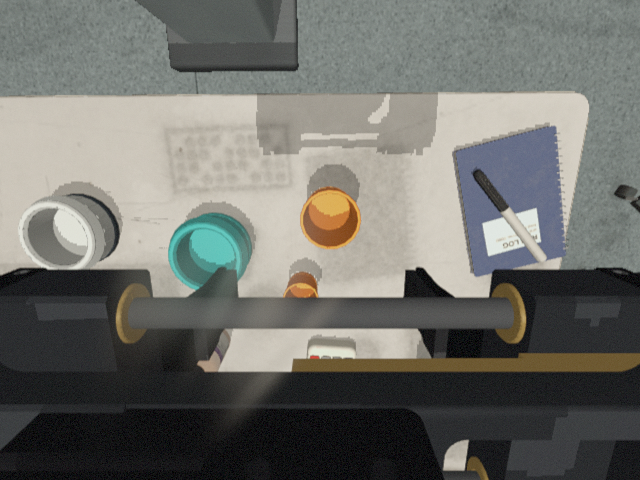

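The wrist view shows the big cup's rim centred near (330,217), the small cup at (301,287) and the turquoise ring at (209,252). The canister is at (57,232). I'll refine the cup and canister positions from the masks.

```bash
cat >> h.py <<'E'
def ell(c,lo,hi,near,z,rmax=60,pose=None):
    "ellipse of the convex hull of the colour blob nearest a pixel"
    m=cv2.inRange(cv2.cvtColor(c["pixels"],cv2.COLOR_BGR2HSV),lo,hi)
    k=np.zeros_like(m); cv2.circle(k,tuple(int(x) for x in near),rmax,255,-1); m&=k
    cs,_=cv2.findContours(m,cv2.RETR_EXTERNAL,cv2.CHAIN_APPROX_NONE); g=max(cs,key=cv2.contourArea)
    e=cv2.fitEllipse(cv2.convexHull(g)); p=onz(c,*e[0],z)
    r=[np.linalg.norm(onz(c,e[0][0]+a,e[0][1],z)-p) for a in(e[1][0]/2,e[1][1]/2)]
    print("ell",np.round(e[0],1),np.round(e[1],1),"->",p.round(4),"diam",np.round(np.array(r)*2,4)); return p
E
python3 - <<'E'
from h import *
c,o=wrist("w2")
ell(c,(5,150,60),(20,255,255),(330,217),.062,45)
ell(c,(0,0,150),(180,22,255),(57,232),.044,60)
E
```

```text
t 1.15 pos [0.4548 0.2472 0.1808] q [ 0.003  1.    -0.     0.   ] F [-1.44  1.36 -0.15] w 0.087
ell [328.8 220.8] [56.1 61.1] -> [0.4524 0.2548 0.062 ] diam [0.054  0.0588]
ell [ 52.2 227.3] [106.2 116.1] -> [ 0.461 -0.028  0.044] diam [0.1089 0.119 ]
```

arm_command:
  delta_rot:
    - [0, 0, 0]
    - [0, 0, 0]
    - [0, 0, 0]
  delta_pos:
    - [0, 0, 0.03]
    - [0, 0, 0.03]
    - [0, 0, 0.03]
  gripper: [-1, -1, -1]

```text
time: 1.45
position: [0.4497, 0.2503, 0.1499]
tool_rot: [-0.0, 1.0, -0.001, -0.003]
ft_force: [-0.6, 0.1, 0.1]
grip_width: 0.0871
grip_force: 0.0
```

```bash
python3 - <<'E'
from h import *
c,o=wrist("w3"); print(proj(c,(.452,.249,.062)))
ell(c,(5,150,60),(20,255,255),proj(c,(.452,.249,.062)),.062,50)
im=cv2.resize(c["pixels"][140:290,:400],None,fx=2,fy=2); cv2.imwrite("pics/w3c.png",im)
E
```

```text
t 1.45 pos [0.4497 0.2503 0.1499] q [-0.     1.    -0.001 -0.003] F [-0.56  0.07  0.14] w 0.0871
(np.float64(319.50197985544355), np.float64(234.05640117363953))
ell [326.1 233.7] [61.8 68.1] -> [0.4516 0.2548 0.062 ] diam [0.0542 0.0597]
```

View pics/w3c.png

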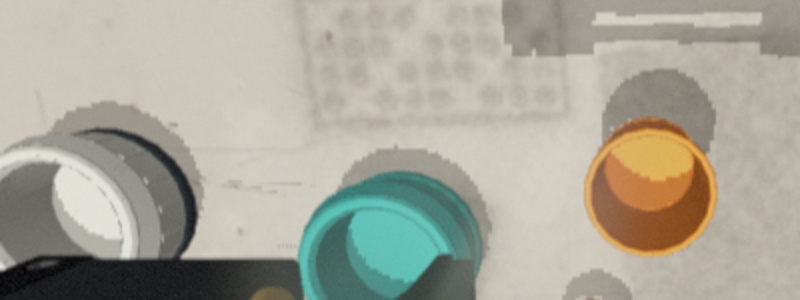

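arm_command:
  delta_rot:
    - [0, 0, 0]
    - [0, 0, 0]
    - [0, 0, 0]
    - [0, 0, 0]
    - [0, 0, 0]
    - [0, 0, 0]
    - [0, 0, 0]
    - [0, 0, 0]
    - [0, 0, 0]
    - [0, 0, 0]
    - [0, 0, 0]
    - [0, 0, 0]
  delta_pos:
    - [0.001, 0.003, 0.03]
    - [0.001, 0.003, 0.06]
    - [0.001, 0.003, 0.085]
    - [0.001, 0.003, 0.1]
    - [0.001, 0.003, 0.109]
    - [0.001, 0.003, 0.109]
    - [0.001, 0.003, 0.109]
    - [0.001, 0.003, 0.109]
    - [0.001, 0.003, 0.109]
    - [0.001, 0.003, 0.109]
    - [0.001, 0.003, 0.109]
    - [0.001, 0.003, 0.109]
  gripper: [-1, -1, -1, -1, -1, -1, 0.3, 0.3, 0.3, 0.3, 0.3, 0.3]
  grip_force: 12

```text
time: 2.5
position: [0.4518, 0.2529, 0.0426]
tool_rot: [0.001, 1.0, 0.0, 0.001]
ft_force: [0.5, 0.0, -0.8]
grip_width: 0.0545
grip_force: 0.0
```

arm_command:
  delta_rot:
    - [0, 0, 0]
    - [0, 0, 0]
    - [0, 0, 0]
    - [0, 0, 0]
  delta_pos:
    - [0, 0, 0]
    - [0, 0, 0]
    - [0, 0, 0]
    - [0, 0, 0]
  gripper: [0.6, 0.6, 0.6, 0.6]
  grip_force: 15

```text
time: 2.83
position: [0.4514, 0.2528, 0.042]
tool_rot: [0.001, 1.0, -0.0, -0.0]
ft_force: [0.5, 0.6, 0.5]
grip_width: 0.0283
grip_force: 0.0
```

```bash
python3 - <<'E'
from h import *
c,o=wrist("w4"); print(o["grip_force"])
E
```

```text
t 2.8333 pos [0.4514 0.2528 0.042 ] q [ 0.001  1.    -0.    -0.   ] F [0.51 0.56 0.48] w 0.0283
0.0
```

View pics/w4.png

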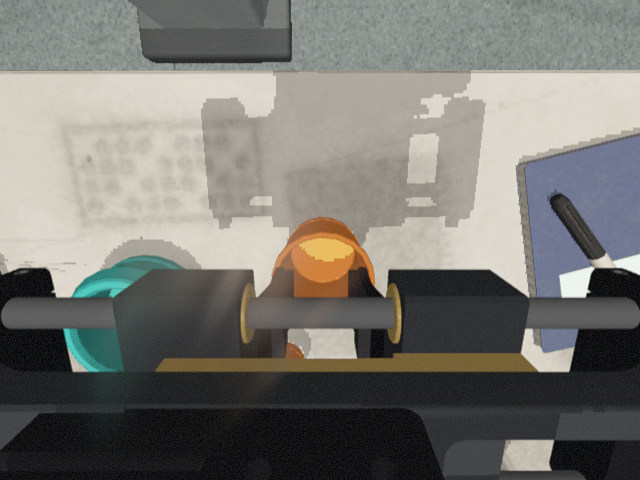

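The fingers closed to 28 mm without the cup in them. The cup's rim shows at rows 217 and up, x 275-375, so it seems to be displaced towards the robot. I'll measure where it is now.

```bash
python3 - <<'E'
from h import *
from rig import viewer
c=pickle.load(open("w4.pkl","rb")); print(onz(c,323,230,.062),onz(c,275,265,.062),onz(c,375,265,.062),proj(c,(.451,.2525,.062)),proj(c,(.451,.2525,.042)))
for n in("top","scene"):
    t=viewer.camera(n); cv2.imwrite(f"pics/{n}1.png",t["pixels"]); pickle.dump(t,open(n+"1.pkl","wb"))
    print(n,[(int(b[0]),int(b[1]),int(b[2]),int(b[3]),int(b[4]),b[5]) for b in blobs(t["pixels"],(5,150,60),(18,255,255),40)])
s=pickle.load(open("scene1.pkl","rb"))["pixels"][170:280,220:330]; t=pickle.load(open("top1.pkl","rb"))["pixels"][235:345,160:270]
cv2.imwrite("pics/c1.png",cv2.resize(np.hstack([s,t]),None,fx=3.6,fy=3.6,interpolation=cv2.INTER_CUBIC))
E
```

```text
[0.42418409 0.25398697 0.062     ] [0.4442257  0.22721436 0.062     ] [0.44431533 0.2829757  0.062     ] (np.float64(320.36226829083944), np.float64(276.3040850483925)) (np.float64(320.4108074300995), np.float64(264.352075343041))
top [(213, 254, 13, 16, 143, [219.2, 260.9])]
scene [(245, 214, 17, 23, 312, [253.5, 225.5]), (277, 215, 11, 15, 132, [282.2, 222.0])]
```

View pics/c1.png

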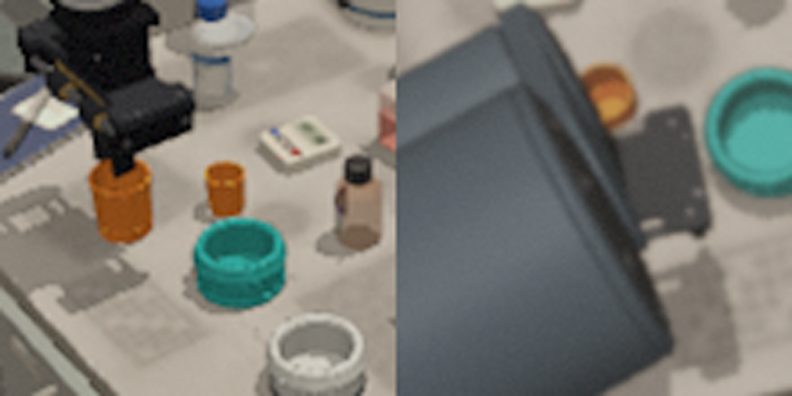

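The fingers ended up either inside the cup or above it. Opening gently will show which: they would stop near 50 mm if inside.

arm_command:
  delta_rot:
    - [0, 0, 0]
    - [0, 0, 0]
    - [0, 0, 0]
    - [0, 0, 0]
    - [0, 0, 0]
    - [0, 0, 0]
  delta_pos:
    - [0, 0, 0]
    - [0, 0, 0]
    - [0, 0, 0]
    - [0, 0, 0]
    - [0, 0, 0]
    - [0, 0, 0]
  gripper: [0, 0, -0.2, -0.2, -0.3, -0.4]
  grip_force: 5

```text
time: 3.48
position: [0.4515, 0.2529, 0.0421]
tool_rot: [0.001, 1.0, 0.0, 0.0]
ft_force: [-0.1, 0.3, 0.1]
grip_width: 0.0523
grip_force: 0.0
```

```bash
python3 - <<'E'
from h import *
c,o=wrist("w5"); print(o["grip_force"])
from rig import viewer
im=c["pixels"]; hsv=cv2.cvtColor(im,cv2.COLOR_BGR2HSV)
m=(hsv[:,:,2]<60)
for r in(225,235,245,255,262,268,274,280,288,294): print(r,"".join("#" if m[r,x] else ("o" if hsv[r,x,1]>150 else ".") for x in range(200,440,4)))
E
```

```text
t 3.4833 pos [0.4515 0.2529 0.0421] q [0.001 1.    0.    0.   ] F [-0.08  0.3   0.1 ] w 0.0523
0.0
225 ..........................o.ooooooooo.......................
235 ..........................ooooooooooooo.....................
245 ........................o.......oooooooo....................
255 ........................oooo....o..ooooooo..................
262 ........................ooooooooooooooooooo.................
268 ........................oooooooooooooooooooo..##............
274 ........................ooooooooooooooooooo#####..........##
280 ........................ooooooooooooooooooo######.........##
288 .......................oooooooooooooooooooo########.........
294 .......................oooooooooooooooooooo##########.......
```

arm_command:
  delta_rot:
    - [0, 0, 0]
    - [0, 0, 0]
    - [0, 0, 0]
  delta_pos:
    - [0, 0, 0]
    - [0, 0, 0]
    - [0, 0, 0]
  gripper: [-0.4, -0.4, -0.4]
  grip_force: 5

```text
time: 3.78
position: [0.4515, 0.2528, 0.042]
tool_rot: [0.0, 1.0, -0.0, 0.0]
ft_force: [0.4, 0.2, 0.2]
grip_width: 0.0608
grip_force: 0.0
```

```bash
python3 - <<'E'
from h import *
s=pickle.load(open("scene0.pkl","rb"))
for p in((.4515,.239,.042),(.4515,.239,.062),(.442,.232,.042),(.4525,.253,.062),(.4525,.253,0)): print(p,np.round(proj(s,p),1))
E
```

```text
(0.4515, 0.239, 0.042) [254.9 225. ]
(0.4515, 0.239, 0.062) [254.4 220.1]
(0.442, 0.232, 0.042) [253.5 227.1]
(0.4525, 0.253, 0.062) [252.5 218. ]
(0.4525, 0.253, 0) [254.3 232.8]
```

arm_command:
  delta_rot:
    - [0, 0, 0]
    - [0, 0, 0]
    - [0, 0, 0]
    - [0, 0, 0]
    - [0, 0, 0]
    - [0, 0, 0]
    - [0, 0, 0]
    - [0, 0, 0]
    - [0, 0, 0]
    - [0, 0, 0]
    - [0, 0, 0]
  delta_pos:
    - [0, 0, 0]
    - [0, 0, 0]
    - [0, 0, 0]
    - [0, 0, 0]
    - [0, 0, 0.01]
    - [0, 0, 0.017]
    - [0, 0, 0.017]
    - [0, 0, 0.017]
    - [0, 0, 0.017]
    - [0, 0, 0.017]
    - [0, 0, 0.017]
  gripper: [-1, -1, -1, -1, -1, -1, -1, 0.6, 0.6, 0.6, 0.6]
  grip_force: 12

```text
time: 4.7
position: [0.4516, 0.2529, 0.0252]
tool_rot: [0.001, 1.0, 0.0, 0.0]
ft_force: [-0.3, -0.3, -0.3]
grip_width: 0.0678
grip_force: 0.0
```

arm_command:
  delta_rot:
    - [0, 0, 0]
    - [0, 0, 0]
  delta_pos:
    - [0, 0, 0]
    - [0, 0, 0]
  gripper: [0.6, 0.6]

```text
time: 4.87
position: [0.4517, 0.2529, 0.0253]
tool_rot: [0.001, 1.0, 0.0, 0.0]
ft_force: [0.2, -0.2, 0.4]
grip_width: 0.0561
grip_force: 12.0
```

Gripped: 56 mm wide, 12 N. Lifting, then I'll check by numbers where the fingertips sit on the cup.

arm_command:
  delta_rot:
    - [0, 0, 0]
    - [0, 0, 0]
    - [0, 0, 0]
    - [0, 0, 0]
    - [0, 0, 0]
    - [0, 0, 0]
  delta_pos:
    - [0, 0, -0.01]
    - [0, 0, -0.03]
    - [0, 0, -0.06]
    - [0, 0, -0.085]
    - [0, 0, -0.085]
    - [0, 0, -0.085]
  gripper: [0.6, 0.6, 0.6, 0.6, 0.6, 0.6]

```text
time: 5.37
position: [0.4526, 0.2532, 0.112]
tool_rot: [0.0, 1.0, 0.001, 0.002]
ft_force: [-0.1, 0.3, -1.1]
grip_width: 0.0564
grip_force: 12.0
```

```bash
python3 - <<'E'
from h import *
c,o=wrist("w6"); print(o["grip_force"])
from rig import viewer
t=viewer.camera("scene"); pickle.dump(t,open("scene2.pkl","wb"));h=cv2.cvtColor(t["pixels"],cv2.COLOR_BGR2HSV)
p=o["position"]; u,v=map(int,proj(t,p)); print("TCP px",u,v, proj(t,p+[0,-.028,.0]),proj(t,p+[0,-.028,.02]),proj(t,p+[0,-.028,.04]))
for r in range(v-22,v+22): print(r,"".join("o" if h[r,x,1]>150 and 4<h[r,x,0]<20 else("#" if h[r,x,2]<70 else ".") for x in range(u-25,u+30)))
E
```

```text
t 5.3667 pos [0.4526 0.2532 0.112 ] q [0.    1.    0.001 0.002] F [-0.14  0.26 -1.13] w 0.0564
11.999996910471964
TCP px 250 205 (np.float64(255.30487052354482), np.float64(209.53151212334663)) (np.float64(254.70064721439502), np.float64(204.39680794193526)) (np.float64(254.08668340842547), np.float64(199.1793287847956))
183 ..............#################################........
184 ...............################################........
185 ...............#######.o#######################........
186 ...............######...#######################........
187 ...............######o.#######################.........
188 ...............######...####################...........
189 ................#######.#################..............
190 ................#######..##############................
191 ................######...###########...................
192 #...............#####o...#########.....................
193 .................##oooooo########......................
194 .................#oooooooo######.......................
195 ..................oooooooo######oo...................
[... 1162 characters left out ...]
.......oooooooooo.......................
216 ........................ooooo........................oo
217 ....................................................ooo
218 .....................................................oo
219 ....................................................ooo
220 .....................................................oo
221 .....................................................oo
222 .....................................................oo
223 .....................................................oo
224 .....................................................oo
225 .....................................................oo
226 .....................................................oo
```

The dark finger ends about 26 mm above where the stated TCP would put it: row 202, where 209 was expected. The free closing at z = 0.042 agrees with this. So I treat the real fingertips as TCP + 26 mm along the tool. Moving over the canister now.

arm_command:
  delta_rot:
    - [0, 0, 0]
    - [0, 0, 0]
    - [0, 0, 0]
    - [0, 0, 0]
    - [0, 0, 0]
    - [0, 0, 0]
    - [0, 0, 0]
    - [0, 0, 0]
    - [0, 0, 0]
    - [0, 0, 0]
    - [0, 0, 0]
    - [0, 0, 0]
  delta_pos:
    - [-0.002, -0.02, -0.01]
    - [-0.021, -0.283, -0.03]
    - [-0.021, -0.283, -0.03]
    - [-0.021, -0.283, -0.03]
    - [-0.021, -0.283, -0.03]
    - [-0.021, -0.283, -0.03]
    - [-0.021, -0.283, -0.03]
    - [-0.021, -0.283, -0.03]
    - [-0.021, -0.283, -0.03]
    - [-0.021, -0.283, -0.03]
    - [-0.021, -0.283, -0.03]
    - [-0.021, -0.283, -0.03]
  gripper: [0.6, 0.6, 0.6, 0.6, 0.6, 0.6, 0.6, 0.6, 0.6, 0.6, 0.6, 0.6]

```text
time: 6.47
position: [0.4711, -0.0286, 0.1393]
tool_rot: [-0.0, 1.0, 0.001, -0.001]
ft_force: [0.5, -0.6, -1.7]
grip_width: 0.0565
grip_force: 12.0
```

arm_command:
  delta_rot:
    - [0, 0, 0]
    - [0, 0, 0]
    - [0, 0, 0]
  delta_pos:
    - [0, 0, 0]
    - [0, 0, 0]
    - [0, 0, 0]
  gripper: [0.6, 0.6, 0.6]

```text
time: 6.72
position: [0.472, -0.0293, 0.14]
tool_rot: [-0.0, 1.0, 0.0, -0.0]
ft_force: [-0.4, -0.6, -0.2]
grip_width: 0.0561
grip_force: 12.0
```

```bash
python3 - <<'E'
from h import *
c,o=wrist("w7"); print(o["grip_force"],np.round(proj(c,(.4725,-.032,.044)),1))
h=cv2.cvtColor(c["pixels"],cv2.COLOR_BGR2HSV)
for r in range(150,300,4): print(r,"".join("o" if h[r,x,1]>120 and 4<h[r,x,0]<20 else("#" if h[r,x,2]<60 else("-" if h[r,x,2]<140 else ("W" if h[r,x,1]<18 else "."))) for x in range(200,440,3)))
E
```

```text
t 6.7167 pos [ 0.472  -0.0293  0.14  ] q [-0.  1.  0. -0.] F [-0.38 -0.65 -0.22] w 0.0561
11.999958114593028 [317.8 229.4]
150 ................................................................................
154 ................................................................................
158 ................................................................................
162 ................................................................................
166 ................................................................................
170 ................................................................................
174 ................................................................................
178 ................................................................................
182 ................................................................................
186 ...................................W.WW.WW..W--.................................
190 .................................WW.WWWWWWWWWWWW................................
194 ...............................WWWWWWW
[... 1552 characters left out ...]
....................
270 -...............------..o.....oooooooooooooooooooooooooooo.---###...............
274 --.............-------.oo.....oooooooooooooooooooooooooooo.#######..............
278 --............--------.oo....oooooooooooooooooooooooooooo.o########.............
282 --............--------oo......ooooooooooooooooooooooooooooo#########...........-
286 --..........----------oo.....oooooooooooooooooooooooooooooo##########..........-
290 --.........-----------oo.....oooooooooooooooooooooooooooooo###########-........#
294 --.......-------------.o..ooooooooooooooooooooooooooooooooo#############.......o
298 --------------------------------------------------------------#-##--#---#-------
```

```bash
python3 - <<'E'
from h import *
c=pickle.load(open("w7.pkl","rb"))
print("can front bead",onz(c,321,185,.03)+[.043,0,0],"widest rows",onz(c,321,226,.03))
hsv=cv2.cvtColor(c["pixels"],cv2.COLOR_BGR2HSV)
g=c["pixels"].astype(int)
print("col321 V/S",[(r,hsv[r,321,2],hsv[r,321,1]) for r in range(170,226,2)])
print("cup foot front",onz(c,323,225,.1147)+[.026,0,0])
for z in(.1767,): print("rim", onz(c,266,282,z),onz(c,377,282,z), "front",onz(c,322,246,z)+[.029,0,0])
for r in (206,214,222,226,230,234): print(r,[(x,hsv[r,x,1]) for x in range(266,284,2)],[(x,hsv[r,x,1]) for x in range(358,376,2)])
E
```

```text
can front bead [ 0.47732809 -0.02914425  0.03      ] widest rows [ 0.47261051 -0.02913643  0.03      ]
col321 V/S [(170, np.uint8(164), np.uint8(23)), (172, np.uint8(167), np.uint8(24)), (174, np.uint8(168), np.uint8(24)), (176, np.uint8(166), np.uint8(23)), (178, np.uint8(168), np.uint8(23)), (180, np.uint8(169), np.uint8(27)), (182, np.uint8(143), np.uint8(21)), (184, np.uint8(143), np.uint8(14)), (186, np.uint8(162), np.uint8(14)), (188, np.uint8(158), np.uint8(16)), (190, np.uint8(176), np.uint8(17)), (192, np.uint8(196), np.uint8(13)), (194, np.uint8(194), np.uint8(13)), (196, np.uint8(167), np.uint8(15)), (198, np.uint8(159), np.uint8(14)), (200, np.uint8(195), np.uint8(14)), (202, np.uint8(194), np.uint8(13)), (204, np.uint8(195), np.uint8(13)), (206, np.uint8(192), np.uint8(15)), (208, np.uint8(196), np.uint8(13)), (210, np.uint8(240), np.uint8(7)), (212, np.uint8(240), np.uint8(7)), (214, np.uint8(239), np.uint8(6)), (216, np.uint8(240), np.uint8(6)), (218, np.uint8(240), np.uint8(5)), (220, np.uint8(240), np.uint8(6)), (222, np.uint8(163), np.uint8(94)), (224, np.uint8(172)
[... 1785 characters left out ...]
t8(23)), (272, np.uint8(21)), (274, np.uint8(20)), (276, np.uint8(19)), (278, np.uint8(12)), (280, np.uint8(5)), (282, np.uint8(5))] [(358, np.uint8(6)), (360, np.uint8(9)), (362, np.uint8(13)), (364, np.uint8(16)), (366, np.uint8(22)), (368, np.uint8(21)), (370, np.uint8(20)), (372, np.uint8(20)), (374, np.uint8(19))]
234 [(266, np.uint8(21)), (268, np.uint8(22)), (270, np.uint8(20)), (272, np.uint8(21)), (274, np.uint8(21)), (276, np.uint8(16)), (278, np.uint8(15)), (280, np.uint8(5)), (282, np.uint8(5))] [(358, np.uint8(6)), (360, np.uint8(9)), (362, np.uint8(13)), (364, np.uint8(17)), (366, np.uint8(21)), (368, np.uint8(21)), (370, np.uint8(20)), (372, np.uint8(18)), (374, np.uint8(19))]
```

arm_command:
  delta_rot:
    - [0, 0, 0]
    - [0, 0, 0]
    - [0, 0, 0]
    - [0, 0, 0]
    - [0, 0, 0]
    - [0, 0, 0]
    - [0, 0, 0]
    - [0, 0, 0]
    - [0, 0, 0]
    - [0, 0, 0]
  delta_pos:
    - [0.002, 0, 0.02]
    - [0.002, 0, 0.045]
    - [0.002, 0, 0.06]
    - [0.002, 0, 0.068]
    - [0.002, 0, 0.076]
    - [0.002, 0, 0.084]
    - [0.002, 0, 0.092]
    - [0.002, 0, 0.1]
    - [0.002, 0, 0.106]
    - [0.002, 0, 0.106]
  gripper: [0.6, 0.6, 0.6, 0.6, 0.6, 0.6, 0.6, 0.6, 0.6, 0.6]

```text
time: 7.6
position: [0.4696, -0.03, 0.0331]
tool_rot: [0.001, 1.0, 0.0, -0.001]
ft_force: [-1.3, -0.4, -0.3]
grip_width: 0.056
grip_force: 12.0
```

arm_command:
  delta_rot:
    - [0, 0, 0]
    - [0, 0, 0]
    - [0, 0, 0]
    - [0, 0, 0]
    - [0, 0, 0]
    - [0, 0, 0]
    - [0, 0, 0]
    - [0, 0, 0]
  delta_pos:
    - [0, 0, 0.002]
    - [0, 0, 0.002]
    - [0, 0, 0.002]
    - [0, 0, 0.002]
    - [0, 0, 0.002]
    - [0, 0, -0.03]
    - [0, 0, -0.06]
    - [0, 0, -0.1]
  gripper: [0.6, 0.6, -1, -1, -1, -1, -1, -1]

```text
time: 8.27
position: [0.4684, -0.0297, 0.1337]
tool_rot: [0.001, 1.0, 0.001, -0.002]
ft_force: [1.2, 0.1, 0.5]
grip_width: 0.0845
grip_force: 0.0
```

arm_command:
  delta_rot:
    - [0, 0, 0]
    - [0, 0, 0]
    - [0, 0, 0]
    - [0, 0, 0]
    - [0, 0, 0]
    - [0, 0, 0]
    - [0, 0, 0]
    - [0, 0, 0]
    - [0, 0, 0]
  delta_pos:
    - [0, 0, -0.02]
    - [0, 0, -0.02]
    - [0, 0, -0.02]
    - [-0.147, 0.131, -0.02]
    - [-0.147, 0.131, -0.02]
    - [-0.147, 0.131, -0.02]
    - [-0.147, 0.131, -0.02]
    - [-0.147, 0.131, -0.02]
    - [-0.147, 0.131, -0.02]
  gripper: [-1, -1, -1, -1, -1, -1, -1, -1, -1]

```text
time: 9.02
position: [0.6211, 0.1046, 0.1519]
tool_rot: [-0.001, 1.0, 0.001, 0.001]
ft_force: [1.0, 0.7, 0.7]
grip_width: 0.0871
grip_force: 0.0
```

arm_command:
  delta_rot:
    - [0, 0, 0]
    - [0, 0, 0]
    - [0, 0, 0]
    - [0, 0, 0]
  delta_pos:
    - [0, 0, 0]
    - [0, 0, 0]
    - [0, 0, 0]
    - [0, 0, 0]
  gripper: [-1, -1, -1, -1]

```text
time: 9.35
position: [0.6159, 0.0996, 0.1535]
tool_rot: [0.001, 1.0, -0.0, -0.001]
ft_force: [-0.3, 0.7, -0.5]
grip_width: 0.0872
grip_force: 0.0
```

```bash
python3 - <<'E'
from h import *
from rig import viewer
c,o=wrist("w8"); print(np.round(proj(c,(.6175,.104,.088)),1))
for n in("top","scene"): pickle.dump(viewer.camera(n),open(n+"3.pkl","wb"))
t=pickle.load(open("top3.pkl","rb"));s=pickle.load(open("scene3.pkl","rb"))
w=c["pixels"][130:290,180:460]
print([(int(b[0]),int(b[1]),int(b[2]),int(b[3]),int(b[4]),b[5]) for b in blobs(t["pixels"],(5,150,60),(18,255,255),40)])
a=cv2.resize(w,None,fx=2.4,fy=2.4); b=cv2.resize(s["pixels"][235:295,275:380],(336,240),interpolation=cv2.INTER_CUBIC); d=cv2.resize(t["pixels"][230:290,280:385],(336,240),interpolation=cv2.INTER_CUBIC); bd=np.hstack([b,d])
img=np.zeros((384+240,672,3),np.uint8); img[:384]=a[:384,:672]; img[384:]=bd; cv2.imwrite("pics/w8c.png",cv2.resize(img,(640,594)))
E
```

```text
t 9.35 pos [0.6159 0.0996 0.1535] q [ 0.001  1.    -0.    -0.001] F [-0.28  0.73 -0.53] w 0.0872
[326.3 239.7]
[(317, 252, 22, 24, 321, [326.9, 262.7])]
```

View pics/w8c.png

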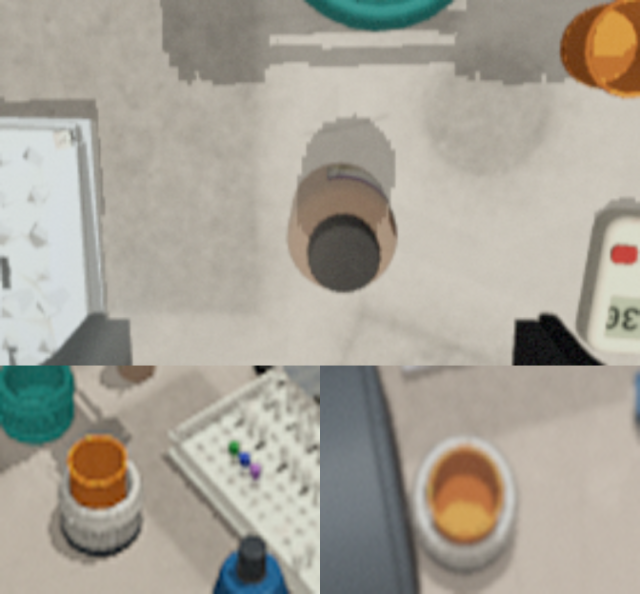

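The cup is seated and centred in the canister in both fixed views. In the wrist frame the bottle cap is at about pixel (330.5,240), which gives (0.617, 0.106). Going down to grip the cap.

arm_command:
  delta_rot:
    - [0, 0, 0]
    - [0, 0, 0]
    - [0, 0, 0]
    - [0, 0, 0]
    - [0, 0, 0]
    - [0, 0, 0]
    - [0, 0, 0]
    - [0, 0, 0]
    - [0, 0, 0]
    - [0, 0, 0]
    - [0, 0, 0]
    - [0, 0, 0]
  delta_pos:
    - [0, 0.0055, 0.02]
    - [0, 0.0055, 0.045]
    - [0, 0.0055, 0.07]
    - [0, 0.0055, 0.09]
    - [0, 0.0055, 0.1]
    - [0, 0.0055, 0.107]
    - [0, 0.0055, 0.107]
    - [0, 0.0055, 0.107]
    - [0, 0.0055, 0.107]
    - [0, 0.0055, 0.107]
    - [0, 0.0055, 0.107]
    - [0, 0.0055, 0.107]
  gripper: [-1, -1, -1, -1, -1, -1, -1, 0, 0, 0.1, 0.2, 0.2]
  grip_force: 15

```text
time: 10.5
position: [0.6178, 0.1062, 0.0479]
tool_rot: [0.001, 1.0, -0.0, 0.001]
ft_force: [0.7, -0.2, -0.3]
grip_width: 0.0616
grip_force: 0.0
```

arm_command:
  delta_rot:
    - [0, 0, 0]
    - [0, 0, 0]
    - [0, 0, 0]
    - [0, 0, 0]
    - [0, 0, 0]
    - [0, 0, 0]
    - [0, 0, 0]
    - [0, 0, 0]
  delta_pos:
    - [0, 0, 0]
    - [0, 0, 0]
    - [0, 0, 0]
    - [0, 0, 0]
    - [0, 0, 0]
    - [0, 0, 0]
    - [0, 0, 0]
    - [0, 0, 0]
  gripper: [0.3, 0.3, 0.35, 0.4, 0.45, 0.6, 0.8, 0.8]

```text
time: 11.17
position: [0.6173, 0.1063, 0.047]
tool_rot: [0.001, 1.0, 0.0, -0.0]
ft_force: [0.1, 0.8, 0.1]
grip_width: 0.0258
grip_force: 15.0
```

arm_command:
  delta_rot:
    - [0, 0, 0]
    - [0, 0, 0]
    - [0, 0, 0]
    - [0, 0, 0]
    - [0, 0, 0]
    - [0, 0, 0]
  delta_pos:
    - [0, 0, -0.01]
    - [0, 0, -0.03]
    - [0, 0, -0.06]
    - [0, 0, -0.09]
    - [0, 0, -0.11]
    - [0, 0, -0.11]
  gripper: [0.8, 0.8, 0.8, 0.8, 0.8, 0.8]
  grip_force: 20

```text
time: 11.67
position: [0.6209, 0.1062, 0.1628]
tool_rot: [0.0, 1.0, -0.0, 0.005]
ft_force: [1.0, 0.8, -0.7]
grip_width: 0.0261
grip_force: 20.0
```

arm_command:
  delta_rot:
    - [0, 0, 0]
    - [0, 0, 0]
    - [0, 0, 0]
    - [0, 0, 0]
    - [0, 0, 0]
    - [0, 0, 0]
    - [0, 0, 0]
    - [0, 0, 0]
    - [0, 0, 0]
    - [0, 0, 0]
    - [0, 0, 0]
    - [0, 0, 0]
  delta_pos:
    - [0.01, -0.01, 0]
    - [0.03, -0.028, 0]
    - [0.055, -0.051, 0]
    - [0.08, -0.074, 0]
    - [0.105, -0.097, 0]
    - [0.125, -0.116, 0]
    - [0.138, -0.128, 0]
    - [0.145, -0.134, 0]
    - [0.147, -0.136, 0]
    - [0.147, -0.136, 0]
    - [0.147, -0.136, 0]
    - [0.147, -0.136, 0]
  gripper: [0.8, 0.8, 0.8, 0.8, 0.8, 0.8, 0.8, 0.8, 0.8, 0.8, 0.8, 0.8]

```text
time: 12.67
position: [0.4713, -0.0292, 0.157]
tool_rot: [0.0, 1.0, -0.0, 0.0]
ft_force: [0.6, 0.7, -1.4]
grip_width: 0.0259
grip_force: 20.0
```

```bash
python3 - <<'E'
from h import *
from rig import viewer
c,o=wrist("w9"); print(o["grip_force"])
p=o["position"]
h=cv2.cvtColor(c["pixels"],cv2.COLOR_BGR2HSV)
for r in range(176,300,4): print(r,"".join("o" if h[r,x,1]>120 and 4<h[r,x,0]<20 else("#" if h[r,x,2]<60 else("-" if h[r,x,2]<140 else ("W" if h[r,x,1]<18 else "."))) for x in range(230,410,3)))
print("cup/can expected centre", np.round(proj(c,(.4725,-.0295,.068)),1))
t=pickle.load(open("top3.pkl","rb")); print(onz(t,327.9,263.1,.068))
zb=p[2]-.047
print("bottle foot z",zb,"shoulder-body front", np.round(proj(c,p+[-.022,0,-p[2]+zb+.055]),1),"foot front",np.round(proj(c,p+[-.022,0,-p[2]+zb]),1))
E
```

```text
t 12.6667 pos [ 0.4713 -0.0292  0.157 ] q [ 0.  1. -0.  0.] F [ 0.6   0.74 -1.38] w 0.0259
19.98947650194168
176 ..........................................................W.
180 ............................................................
184 ..........................-WWWWWWW--........................
188 .......................WWWW.WWWWWWWWW.......................
192 .....................WW..WWWWWWWWWWWWWW.....................
196 ....................WWWWWWW...--WWWWWWWW....................
200 ...................WWWWWW.ooooooooo.WWWWWW.............W....
204 ..................WWWWW.ooooooooooooo.WWWWW.................
208 .................WWWWWWooo.........oooWWWWWW................
212 .................WWWWWooo............oo.WWWW................
216 ................WWWW.oooo............ooo-WWW................
220 ................WWWWooooooo..........ooooWWWW...............
224 ................WWW...oooooo.----.oooooo.WWWW....W....W.....
228 ................WWW.o..ooooo-........oooo.WWW...............
232 ................WWW.o..-oooo-.-.......-oo.WW................
236 ............
[... 492 characters left out ...]
...........
268 ................---......--########-......##-...............
272 ----------......------..----#########..######......-########
276 ----------......------..---#--#-######.#######.....-########
280 ----------.....-------.-------------##-#######.....-########
284 ----------....--------------------------#######....--o######
288 ----------...-------------------------##########...-ooo#####
292 -------.--..---------------------------##########..o--.#####
296 ------..-------------------------------###########-o--.#####
cup/can expected centre [320.6 232. ]
[ 0.46972495 -0.03236761  0.068     ]
bottle foot z 0.11003649305994816 shoulder-body front [320.9 233.9] foot front [320.9 215.4]
```

```bash
python3 - <<'E'
from h import *
c=pickle.load(open("w9.pkl","rb")); im=c["pixels"]
for x in(310,321,332): print(x,[(r,*im[r,x].tolist()) for r in range(194,242,2)])
for r in(225,): print(r,[(x,*im[r,x].tolist()) for x in range(284,360,3)])
print([np.round(proj(c,(x,-.029,z)),1).tolist() for x,z in((.4435,.068),(.446,.068),(.4725-.029+.058,.068))])
E
```

```text
310 [(194, 186, 193, 195), (196, 150, 157, 160), (198, 82, 107, 146), (200, 63, 97, 146), (202, 72, 124, 192), (204, 79, 138, 208), (206, 101, 181, 224), (208, 108, 191, 233), (210, 108, 191, 232), (212, 107, 190, 232), (214, 107, 190, 231), (216, 108, 190, 232), (218, 105, 189, 231), (220, 109, 190, 231), (222, 86, 141, 210), (224, 71, 116, 174), (226, 74, 111, 168), (228, 74, 111, 167), (230, 71, 109, 166), (232, 70, 108, 166), (234, 72, 107, 166), (236, 71, 109, 167), (238, 73, 107, 165), (240, 57, 83, 130)]
321 [(194, 162, 171, 174), (196, 108, 120, 139), (198, 59, 93, 147), (200, 65, 107, 172), (202, 78, 138, 212), (204, 67, 127, 198), (206, 103, 187, 231), (208, 101, 188, 231), (210, 103, 190, 233), (212, 103, 190, 233), (214, 99, 188, 232), (216, 103, 189, 233), (218, 102, 190, 232), (220, 99, 187, 231), (222, 78, 138, 183), (224, 97, 121, 133), (226, 91, 124, 135), (228, 126, 137, 142), (230, 131, 141, 147), (232, 128, 133, 140), (234, 95, 73, 99), (236, 69, 91, 149), (238, 59, 103, 168), (240, 56, 99, 163)]
332 [(194, 186, 195, 197), (196, 169, 178, 179), (198, 124, 137, 144
[... 351 characters left out ...]
, 145, 150), (234, 119, 118, 129), (236, 87, 59, 88), (238, 43, 76, 130), (240, 36, 70, 123)]
225 [(284, 237, 240, 234), (287, 162, 175, 191), (290, 113, 192, 233), (293, 76, 101, 139), (296, 80, 104, 145), (299, 77, 123, 189), (302, 89, 142, 210), (305, 84, 140, 207), (308, 76, 116, 173), (311, 67, 106, 163), (314, 116, 126, 134), (317, 104, 127, 135), (320, 89, 123, 136), (323, 64, 113, 128), (326, 76, 119, 131), (329, 91, 116, 126), (332, 112, 129, 145), (335, 68, 110, 163), (338, 53, 120, 198), (341, 52, 117, 194), (344, 32, 75, 135), (347, 37, 82, 148), (350, 95, 192, 234), (353, 185, 192, 196), (356, 242, 244, 238), (359, 213, 223, 224)]
[[321.1, 199.2], [321.1, 202.1], [321.1, 263.2]]
```

arm_command:
  delta_rot:
    - [0, 0, 0]
    - [0, 0, 0]
    - [0, 0, 0]
    - [0, 0, 0]
    - [0, 0, 0]
    - [0, 0, 0]
    - [0, 0, 0]
    - [0, 0, 0]
    - [0, 0, 0]
    - [0, 0, 0]
    - [0, 0, 0]
  delta_pos:
    - [0.0015, -0.0005, 0.015]
    - [0.0015, -0.0005, 0.03]
    - [0.0015, -0.0005, 0.04]
    - [0.0015, -0.0005, 0.048]
    - [0.0015, -0.0005, 0.056]
    - [0.0015, -0.0005, 0.064]
    - [0.0015, -0.0005, 0.072]
    - [0.0015, -0.0005, 0.08]
    - [0.0015, -0.0005, 0.088]
    - [0.0015, -0.0005, 0.094]
    - [0.0015, -0.0005, 0.094]
  gripper: [0.8, 0.8, 0.8, 0.8, 0.8, 0.8, 0.8, 0.8, 0.8, 0.8, 0.8]

```text
time: 13.63
position: [0.4679, -0.03, 0.0618]
tool_rot: [0.001, 1.0, 0.0, -0.001]
ft_force: [-1.1, 0.7, -0.7]
grip_width: 0.0256
grip_force: 20.0
```

arm_command:
  delta_rot:
    - [0, 0, 0]
    - [0, 0, 0]
    - [0, 0, 0]
    - [0, 0, 0]
  delta_pos:
    - [0, 0, 0.002]
    - [0, 0, 0.004]
    - [0, 0, 0.005]
    - [0, 0, 0.005]
  gripper: [0.8, 0.8, 0.8, 0.8]

```text
time: 13.97
position: [0.4687, -0.0302, 0.0581]
tool_rot: [0.001, 1.0, -0.0, 0.0]
ft_force: [1.2, 0.7, -1.0]
grip_width: 0.0254
grip_force: 20.0
```

arm_command:
  delta_rot:
    - [0, 0, 0]
    - [0, 0, 0]
    - [0, 0, 0]
    - [0, 0, 0]
    - [0, 0, 0]
    - [0, 0, 0]
    - [0, 0, 0]
    - [0, 0, 0]
    - [0, 0, 0]
  delta_pos:
    - [0, 0, 0.001]
    - [0, 0, 0.001]
    - [0, 0, 0.001]
    - [0, 0, 0.001]
    - [0, 0, 0.001]
    - [0, 0, -0.02]
    - [0, 0, -0.05]
    - [0, 0, -0.09]
    - [0, 0, -0.13]
  gripper: [0.8, 0.1, -0.2, -0.5, -0.8, -1, -1, -1, -1]

```text
time: 14.72
position: [0.4676, -0.0299, 0.189]
tool_rot: [0.001, 1.0, 0.0, -0.001]
ft_force: [0.8, -0.3, 0.1]
grip_width: 0.0713
grip_force: 0.0
```

arm_command:
  delta_rot:
    - [0, 0, 0]
    - [0, 0, 0]
    - [0, 0, 0]
    - [0, 0, 0]
    - [0, 0, 0]
    - [0, 0, 0]
    - [0, 0, 0]
    - [0, 0, 0]
    - [0, 0, 0]
    - [0, 0, 0]
    - [0, 0, 0]
    - [0, 0, 0]
  delta_pos:
    - [-0.001, 0, 0]
    - [-0.005, -0.03, 0]
    - [-0.01, -0.07, 0]
    - [-0.016, -0.11, 0]
    - [-0.022, -0.145, 0]
    - [-0.027, -0.175, 0]
    - [-0.03, -0.195, 0]
    - [-0.03, -0.2, 0]
    - [-0.03, -0.2, 0]
    - [-0.03, -0.2, 0]
    - [-0.03, -0.2, 0]
    - [-0.03, -0.2, 0]
  gripper: [-1, -1, -1, -1, -1, -1, -1, -1, -1, -1, -1, -1]

```text
time: 15.72
position: [0.4981, -0.2284, 0.188]
tool_rot: [-0.0, 1.0, 0.0, -0.0]
ft_force: [-0.5, 0.3, -1.3]
grip_width: 0.0871
grip_force: 0.0
```

```bash
python3 - <<'E'
from h import *
from rig import viewer
c,o=wrist("w10")
for n in("top","scene"): pickle.dump(viewer.camera(n),open(n+"4.pkl","wb"))
t=pickle.load(open("top4.pkl","rb"));s=pickle.load(open("scene4.pkl","rb"))
print("knob top expected",np.round(proj(c,(.499,-.231,.111)),1))
w=c["pixels"][100:300,160:480]
bd=np.hstack([cv2.resize(k["pixels"][y:y+80,x:x+107],(320,240),interpolation=cv2.INTER_CUBIC) for k,x,y in((s,260,215),(t,275,220))])
cv2.imwrite("pics/w10c.png",np.vstack([cv2.resize(w,(640,360))[:, :],bd])[:600])
E
```

```text
t 15.7167 pos [ 0.4981 -0.2284  0.188 ] q [-0.  1.  0. -0.] F [-0.51  0.34 -1.35] w 0.0871
knob top expected [317.7 235.3]
```

View pics/w10c.png

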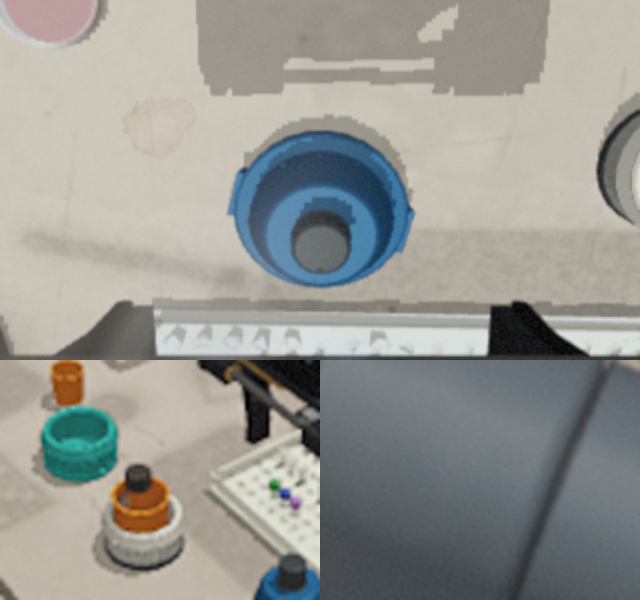

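Bottle is standing in the cup (scene inset). The knob top is at about wrist pixel (320.5,236.7), which gives (0.500, -0.229), and the clips are near crop (233,195) and (410,225). Gripping the knob next.

arm_command:
  delta_rot:
    - [0, 0, 0]
    - [0, 0, 0]
    - [0, 0, 0]
    - [0, 0, 0]
    - [0, 0, 0]
    - [0, 0, 0]
    - [0, 0, 0]
    - [0, 0, 0]
    - [0, 0, 0]
    - [0, 0, 0]
    - [0, 0, 0]
    - [0, 0, 0]
  delta_pos:
    - [-0.001, 0.001, 0.03]
    - [-0.001, 0.001, 0.06]
    - [-0.001, 0.001, 0.085]
    - [-0.001, 0.001, 0.105]
    - [-0.001, 0.001, 0.118]
    - [-0.001, 0.001, 0.125]
    - [-0.001, 0.001, 0.125]
    - [-0.001, 0.001, 0.125]
    - [-0.001, 0.001, 0.125]
    - [-0.001, 0.001, 0.125]
    - [-0.001, 0.001, 0.125]
    - [-0.001, 0.001, 0.125]
  gripper: [-1, -1, -1, -1, -1, -1, -1, -0.5, -0.2, 0, 0.2, 0.2]
  grip_force: 15

```text
time: 16.87
position: [0.4999, -0.2295, 0.0639]
tool_rot: [0.001, 1.0, -0.0, 0.001]
ft_force: [-0.7, 0.7, 0.0]
grip_width: 0.0616
grip_force: 0.0
```

arm_command:
  delta_rot:
    - [0, 0, 0]
    - [0, 0, 0]
    - [0, 0, 0]
    - [0, 0, 0]
    - [0, 0, 0]
    - [0, 0, 0]
    - [0, 0, 0]
    - [0, 0, 0]
  delta_pos:
    - [0, 0, 0]
    - [0, 0, 0]
    - [0, 0, 0]
    - [0, 0, 0]
    - [0, 0, 0]
    - [0, 0, 0]
    - [0, 0, 0]
    - [0, 0, 0]
  gripper: [0.3, 0.35, 0.4, 0.45, 0.6, 0.8, 0.8, 0.8]

```text
time: 17.53
position: [0.4994, -0.2291, 0.063]
tool_rot: [0.001, 1.0, 0.0, -0.0]
ft_force: [-0.4, 0.4, 0.7]
grip_width: 0.0253
grip_force: 15.0
```

arm_command:
  delta_rot:
    - [0, 0, 0]
    - [0, 0, 0]
    - [0, 0, 0]
    - [0, 0, 0]
    - [0, 0, 0]
    - [0, 0, 0]
    - [0, 0, 0]
  delta_pos:
    - [0, 0, 0]
    - [0, 0, 0]
    - [0, 0, -0.01]
    - [0, 0, -0.035]
    - [0, 0, -0.065]
    - [0, 0, -0.1]
    - [0, 0, -0.125]
  gripper: [0.8, 0.8, 0.8, 0.8, 0.8, 0.8, 0.8]
  grip_force: 50

```text
time: 18.12
position: [0.5, -0.2297, 0.1911]
tool_rot: [0.0, 1.0, -0.001, 0.001]
ft_force: [0.4, -0.2, -1.4]
grip_width: 0.0246
grip_force: 50.0
```

arm_command:
  delta_rot:
    - [0, 0, 0]
    - [0, 0, 0]
    - [0, 0, 0]
    - [0, 0, 0]
    - [0, 0, 0]
    - [0, 0, 0]
    - [0, 0, 0]
    - [0, 0, 0]
    - [0, 0, 0]
    - [0, 0, 0]
  delta_pos:
    - [0, 0, 0]
    - [0.005, 0.015, 0]
    - [0.012, 0.035, 0]
    - [0.02, 0.055, 0]
    - [0.025, 0.068, 0]
    - [0.0275, 0.075, 0]
    - [0.0275, 0.075, 0]
    - [0.0275, 0.075, 0]
    - [0.0275, 0.075, 0]
    - [0.0275, 0.075, 0]
  gripper: [0.8, 0.8, 0.8, 0.8, 0.8, 0.8, 0.8, 0.8, 0.8, 0.8]

```text
time: 18.95
position: [0.4728, -0.1553, 0.1881]
tool_rot: [0.001, 1.0, -0.0, 0.0]
ft_force: [-0.1, -0.2, -1.3]
grip_width: 0.0248
grip_force: 50.0
```

```bash
python3 - <<'E'
from h import *
c,o=wrist("w11"); p=o["position"]; im=c["pixels"]
h=cv2.cvtColor(im,cv2.COLOR_BGR2HSV)
for q in((.4725,-.0295,.044),p+[0,0,-.063]): print("exp",np.round(proj(c,q),1))
for r in range(150,300,5): print(r,"".join("b" if h[r,x,1]>120 and 95<h[r,x,0]<118 else("o" if h[r,x,1]>120 and 4<h[r,x,0]<20 else("#" if h[r,x,2]<60 else("-" if h[r,x,2]<140 else ("W" if h[r,x,1]<18 else ".")))) for x in range(236,520,4)))
E
```

```text
t 18.95 pos [ 0.4728 -0.1553  0.1881] q [ 0.001  1.    -0.     0.   ] F [-0.12 -0.19 -1.26] w 0.0248
exp [442.4 217.4]
exp [321.  238.4]
150 .......................................................................
155 .......................................................................
160 .......................................................................
165 .......................................................................
170 .......................................................................
175 .......................................................................
180 ..............................................--WWWWWWW................
185 .....W....WW....---bbbbbbb-W...............---WWWWWWWWWWW.......W......
190 ..............-bbbbbbbbbbbbbb-............#-WWWWWWW..WWWWWW............
195 ............-bbbbbbbbbbbbbbbbbb-.........--WWWWWooooooooo.W............
200 ...........bbbbbbbbbbbbbbbbbbbbb-........-WWWW-oooooooo-ooo............
205 .........W-bbb.b----bbbbbbbbbbbbbb......#-WWW-ooooooooo---oo.......W...
210 ........W-bbbb-------bbbbbbbbbbbbbb.....-WWWWoo
[... 616 characters left out ...]
o...............
255 .......b-------bbbbbbbbbbbbbbbbbbbbbbbb.........WWWWW..................
260 ......b.-------bbbb-----bbbbbbbbbbbbbb.................................
265 ......b.-------bb--#######bbbbbbbbbbbb.................................
270 ------..----------#########b####bbbbb#########################-........
275 -------b-------#-##-####-##-#####bbbb###########################.......
280 -------W.------#-#------#########bbbb#############################.....
285 -------.W------#----------########b..--############################-...
290 -------.------##------------#######.--.##############################..
295 ----.---------#-------------########o-.################################
```

```bash
python3 - <<'E'
from h import *
c=pickle.load(open("w11.pkl","rb")); im=c["pixels"]; p=np.array([.4728,-.1553,.1881]); zu=p[2]-.063
h=cv2.cvtColor(im,cv2.COLOR_BGR2HSV)
# cap disc
g=im.max(2).astype(int); S=h[:,:,1]
print("rows cap",[(r,[(x) for x in range(425,490) if im[r,x].max()<125][:1],[(x) for x in range(425,490) if im[r,x].max()<125][-1:]) for r in range(210,246,3)])
print("col322 ",[(r,*im[r,322].tolist()) for r in range(176,194,2)])
print("can col 440 ",[(r,*im[r,440].tolist()) for r in range(170,200,2)])
for r in(205,215,222,228): print(r,[(x,*im[r,x].tolist()) for x in list(range(392,412,2))+list(range(476,492,2))])
print("skirt front predicted row (lower edge)",proj(c,p+[-.048,0,-.063])[1],"24mm up",proj(c,p+[-.048,0,-.039])[1])
print("can front bead pred",proj(c,(.4725-.043,-.0295,.03)),"side bead",proj(c,(.4725,-.0725,.03)),proj(c,(.4725,.0135,.03)),"rim front",proj(c,(.4725-.0375,-.0295,.044)))
for x in(.4687,.4725): print("cap c pred",np.round(proj(c,(x,-.0302,.098)),1),"cup rim c",np.round(proj(c,(x,-.0302,.068)),1))
E
```

```text
rows cap [(210, [459], [469]), (213, [451], [469]), (216, [447], [472]), (219, [445], [475]), (222, [443], [476]), (225, [443], [477]), (228, [443], [477]), (231, [443], [477]), (234, [445], [475]), (237, [448], [473]), (240, [452], [470]), (243, [460], [463])]
col322  [(176, 150, 160, 165), (178, 153, 163, 168), (180, 153, 163, 168), (182, 102, 86, 70), (184, 88, 65, 40), (186, 120, 88, 52), (188, 135, 99, 56), (190, 146, 114, 70), (192, 146, 114, 71)]
can col 440  [(170, 151, 161, 168), (172, 154, 163, 169), (174, 150, 162, 166), (176, 149, 160, 165), (178, 140, 149, 151), (180, 148, 156, 157), (182, 148, 155, 156), (184, 170, 177, 178), (186, 182, 191, 192), (188, 174, 183, 183), (190, 114, 133, 151), (192, 35, 78, 143), (194, 30, 77, 138), (196, 45, 112, 187), (198, 78, 173, 234)]
205 [(392, 197, 210, 215), (394, 156, 167, 173), (396, 45, 41, 30), (398, 109, 114, 114), (400, 118, 125, 126), (402, 161, 170, 171), (404, 161, 170, 169), (406, 159, 168, 168), (408, 183, 192, 193), (410, 213, 222, 222), (476, 121, 169, 218), (478, 189, 200, 205), (480, 191, 202, 208), (482, 187, 199, 
[... 1052 characters left out ...]
7, 236), (408, 232, 241, 236), (410, 186, 195, 197), (476, 73, 79, 78), (478, 56, 103, 146), (480, 193, 205, 213), (482, 203, 213, 219), (484, 206, 216, 222), (486, 207, 217, 223), (488, 205, 216, 223), (490, 205, 217, 221)]
skirt front predicted row (lower edge) 177.9428164514843 24mm up 180.9527094095467
can front bead pred (np.float64(441.4476981393766), np.float64(174.2519435008456)) side bead (np.float64(397.8662121772123), np.float64(214.8450832579242)) (np.float64(477.79758911741874), np.float64(214.6784881432585)) rim front (np.float64(445.78538254126835), np.float64(180.85628650203785))
cap c pred [463.5 225.5] cup rim c [450.7 218.5]
cap c pred [463.1 229.7] cup rim c [450.4 222.4]
```

arm_command:
  delta_rot:
    - [0, 0, 0]
    - [0, 0, 0]
    - [0, 0, 0]
    - [0, 0, 0]
    - [0, 0, 0]
    - [0, 0, 0]
    - [0, 0, 0]
    - [0, 0, 0]
    - [0, 0, 0]
    - [0, 0, 0]
    - [0, 0, 0]
    - [0, 0, 0]
  delta_pos:
    - [0.001, 0.015, 0]
    - [0.001, 0.04, 0]
    - [0.001, 0.07, 0]
    - [0.001, 0.1, 0]
    - [0.001, 0.118, 0]
    - [0.001, 0.125, 0]
    - [0.001, 0.125, 0]
    - [0.001, 0.125, 0.01]
    - [0.001, 0.125, 0.025]
    - [0.001, 0.125, 0.04]
    - [0.001, 0.125, 0.05]
    - [0.001, 0.125, 0.05]
  gripper: [0.8, 0.8, 0.8, 0.8, 0.8, 0.8, 0.8, 0.8, 0.8, 0.8, 0.8, 0.8]

```text
time: 20.0
position: [0.4703, -0.0305, 0.1363]
tool_rot: [0.001, 1.0, 0.0, -0.002]
ft_force: [-0.2, -0.0, -1.3]
grip_width: 0.0247
grip_force: 50.0
```

arm_command:
  delta_rot:
    - [0, 0, 0]
    - [0, 0, 0]
    - [0, 0, 0]
    - [0, 0, 0]
    - [0, 0, 0]
    - [0, 0, 0]
    - [0, 0, 0]
  delta_pos:
    - [0, 0, 0.01]
    - [0, 0, 0.02]
    - [0, 0, 0.03]
    - [0, 0, 0.036]
    - [0, 0, 0.04]
    - [0, 0, 0.043]
    - [0, 0, 0.043]
  gripper: [0.8, 0.8, 0.8, 0.8, 0.8, 0.8, 0.8]

```text
time: 20.58
position: [0.4716, -0.0297, 0.0949]
tool_rot: [0.001, 1.0, -0.0, 0.0]
ft_force: [0.2, -1.3, -0.7]
grip_width: 0.0246
grip_force: 50.0
```

arm_command:
  delta_rot:
    - [0, 0, 0]
    - [0, 0, 0]
    - [0, 0, 0]
    - [0, 0, 0]
  delta_pos:
    - [0, 0, 0.0015]
    - [0, 0, 0.003]
    - [0, 0, 0.004]
    - [0, 0, 0.004]
  gripper: [0.8, 0.8, 0.8, 0.8]

```text
time: 20.92
position: [0.4726, -0.0297, 0.0921]
tool_rot: [0.0, 1.0, -0.001, 0.002]
ft_force: [0.3, -0.6, 4.4]
grip_width: 0.0246
grip_force: 50.0
```

arm_command:
  delta_rot:
    - [0, 0, 0]
    - [0, 0, 0]
    - [0, 0, 0]
    - [0, 0, 0]
  delta_pos:
    - [0, 0, 0.0015]
    - [0, 0, 0.003]
    - [0, 0, 0.004]
    - [0, 0, 0.004]
  gripper: [0.8, 0.8, 0.8, 0.8]

```text
time: 21.25
position: [0.4732, -0.0298, 0.0889]
tool_rot: [0.0, 1.0, -0.001, 0.002]
ft_force: [-0.2, -0.1, 10.3]
grip_width: 0.0245
grip_force: 50.0
```

Clips are riding over the bead (10 N). Pressing on.

arm_command:
  delta_rot:
    - [0, 0, 0]
    - [0, 0, 0]
    - [0, 0, 0]
    - [0, 0, 0]
  delta_pos:
    - [0, 0, 0.0015]
    - [0, 0, 0.003]
    - [0, 0, 0.004]
    - [0, 0, 0.004]
  gripper: [0.8, 0.8, 0.8, 0.8]

```text
time: 21.58
position: [0.4716, -0.0293, 0.0832]
tool_rot: [0.0, 1.0, -0.0, 0.001]
ft_force: [1.0, 0.1, 0.4]
grip_width: 0.0247
grip_force: 50.0
```

arm_command:
  delta_rot:
    - [0, 0, 0]
    - [0, 0, 0]
    - [0, 0, 0]
    - [0, 0, 0]
  delta_pos:
    - [0, 0, 0.0015]
    - [0, 0, 0.003]
    - [0, 0, 0.003]
    - [0, 0, 0.003]
  gripper: [0.8, 0.8, 0.8, 0.8]

```text
time: 21.92
position: [0.4727, -0.0292, 0.0826]
tool_rot: [0.001, 1.0, -0.0, 0.002]
ft_force: [-1.7, 1.3, 23.1]
grip_width: 0.0249
grip_force: 50.0
```

arm_command:
  delta_rot:
    - [0, 0, 0]
    - [0, 0, 0]
    - [0, 0, 0]
    - [0, 0, 0]
    - [0, 0, 0]
    - [0, 0, 0]
  delta_pos:
    - [0, 0, 0]
    - [0, 0, 0]
    - [0, 0, 0]
    - [0, 0, 0]
    - [0, 0, 0]
    - [0, 0, 0]
  gripper: [0.8, 0.8, 0.8, 0.8, 0.8, 0.8]

```text
time: 22.42
position: [0.4727, -0.0292, 0.0826]
tool_rot: [0.001, 1.0, -0.0, 0.002]
ft_force: [-1.9, 2.1, 22.8]
grip_width: 0.0246
grip_force: 50.0
```

The force fell to 0.4 N at the snap, and then rose to a steady 23 N at the predicted home height of 0.083. Handing in.

```bash
python3 -c "
from rig import robot
print(robot.hand_in())"
```

```text
the job is handed in; nothing more can be done
None
```

Job handed in at about 22 s, verdict not reported: bottle in cup, cup in canister, cover snapped home, and the gripper still pressing it down with a steady 23 N; both clips in is inferred from the force drop at the snap and the home height, and the real fingertips turned out to end about 26 mm short of the stated TCP, which I allowed for.

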